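Free the seized model clamp and set the gauge in its jaws

TASK

The model clamp has seized shut: grip its red knob on the sloping head, break it loose anticlockwise with a short firm twist, and keep turning it until it stops and the jaws stand fully open. Then take the blue-handled setting gauge out of its wooden rest and lower it, blade down and without dropping it, between the open jaws until the blade stands on the bottom of the slot, about midway along the jaws; only then let go. Leave the jaws open and do not disturb the dental models, tape roll, pot and other things lying about.

Things in the scene. Friction and masses are not known exactly. Their poses are not given: they have to be found in the camera images.
- clamp: Grey model clamp, fixed to the worktop: base 170 (x) x 110 x 14 mm, origin at the middle of its underside, x away from its front. In front a round head with a sloping face, 64 mm across, centred at (-55, 0, 85) mm, which carries the knob (its top about 120 mm above the worktop); behind it the two aluminium jaws.
- knob_grip (a point): Grip point on the knob's axis, 26 mm above the sloping face. The knob is a black disc (48 mm across, 9 mm high) with a red bar 46 mm long (x), 12 mm thick (y), whose top is 12 mm above this point; both turn. z is the axis, out of the face: 30 degrees from vertical towards the clamp's front, so tilt the tool likewise. At knob = 0 the bar runs up and down the slope.
- knob (a joint): Angle of the knob (rad): 0 = seized, jaws shut; grows as it is turned anticlockwise seen from outside (right-handed about z of knob_grip) to the stop at 2.6 = jaws fully open. It resists with about 0.3 N m, gives way at about 0.35 and snaps on to about 0.65; then it turns freely (0.03 N m) and stays where it is left.
- slot_floor (a point): Centre of the bottom of the slot between the fully open jaws, 20 mm above the worktop. x runs along the slot (50 mm long, open at both ends) away from the clamp's front, y across it to the moving jaw, z up. The jaws rise 30 mm above this point, each 22 mm thick; their upper inner edges are bevelled, 4 mm wide and 6 mm deep.
- moving_jaw (a joint): Travel of the clamp's left jaw (m), driven by the knob at 3.5 mm per rad: 0 = shut (0.4 mm gap), 0.0091 = fully open (9.5 mm gap). The right jaw is fixed.
- gauge_grip (a point): Centre of the setting gauge's blue plastic handle: 30 mm (x) by 16 mm (y) by 32 mm high (z up). Below the handle the steel blade, 30 mm (x) by 5 mm (y), reaches 38 mm down; its end lies 54 mm below this point. Mass about 80 g. It starts upright in its rest; either way round fits.
- gauge_tip (a point): Middle of the lower end of the gauge's blade; same axes as gauge_grip. The last 3 mm are 3 mm thick.
- gauge_rest: Fixed wooden block 60 x 45 x 30 mm, origin at the middle of its underside, with a slot 35 x 9 mm along its x, 24 mm deep, in which the gauge stands loosely.
- tape: Bystander: loose roll of brown tape, 100 mm across, 25 mm high.
- stack: Bystander: loose stacked dental model, 66 x 76 x 64 mm.
- arch: Bystander: loose pale blue dental arch, 91 x 84 x 27 mm.
- segment: Bystander: loose small yellow stone segment with two teeth, 21 x 34 x 23 mm.
- pot: Bystander: loose white pot, 48 mm across, 49 mm high.
- wax: Bystander: loose small coral wax row, 16 x 29 x 10 mm.
- tweezer: Bystander: loose tweezers, 175 mm long, 6 mm high.
Mind the look-alikes: they are no part of the job. What is shaped like the part that bears gauge_grip but orange is not meant.

How it is judged:
By the outcome, as a careful person would: the job done as asked, in the order asked, and still so for the second after the job is handed in, with the robot touching nothing.
It also fails if it takes over 64 s, if anything falls off the work surface, if the arm or the gripper's body presses on something with over 40 N, if the wrist force passes 120 N, or if a joint passes its speed limit or range.

ROBOT

A 7-joint arm with a two-finger parallel gripper is mounted at the origin on a cart in front of the work surface, level with it; the furniture and walls round the work are solid. World frame = base frame: x ahead of the robot, y to its left, z up, the work surface at z = 0. Lengths are in m, angles in degrees, forces in N, time in s.
With the tool pointing down it reaches from about 0.425 to 0.875 m from the base axis. Payload 4.7 kg.
Tool frame: the origin (TCP) lies at the very end of the fingers, on their centre line; the grasp point (between the pads) lies 19 mm behind it; z points along the fingers, y is the line along which they close (so a half turn about z gives the same grasp; the last joint's range is limited). The gripper opens to 87 mm and grips with 3 to 60 N. Pads are 19 mm wide; open, the fingers measure 117 mm over their backs; the gripper's body (75 mm by 190 mm) begins 51 mm behind the grasp point.
Start: joints at [68.13, 18.392, -4.016, 83.108, 1.295, 78.541, -3.26], TCP at [0.251, -0.6, 0.223] pointing down, gripper open.
Joint ranges: [-163.93, 163.93], [-17.29, 119.83], [-79.2, 71.16], [3.27, 140.29], [-89.18, 269.18], [5.43, 117.66], [-154.24, 154.24]. Speed limits (degrees/s): [147.25, 147.25, 180, 180, 180, 180, 180].

INTERFACE

Orientations are given as [roll, pitch, yaw] about the fixed x, y, z axes, in that order (R = Rz(yaw) Ry(pitch) Rx(roll)).
In Python, from cell import get_obs, eyes, env gives the robot as it stands.
- The arm moves only by the tool servo_tool, never from a script. Its argument "series" is a list that holds one entry, the list of rows, each a list of 7 numbers: the shift along the tool's x, y, z in units of 300 mm (1.0 is 300 mm), then the turn, a rotation vector about the tool's x, y, z in units of pi rad (1.0 is pi rad), then the opening, from 0 (shut) to 1 (fully open). In form: [[[tx, ty, tz, wx, wy, wz, gripper], ...]]. A call has 1 to 12 rows; each row is the pose to reach, as a shift and turn from the pose commanded when the call began, along the tool's axes at that moment, turning the shorter way round; what a row does not reach only later rows make up. A row lasts 1/12 s, in which the tool goes at most 41.7 mm and 7.16 degrees, less where a joint would pass 70% of its speed; a pose out of reach is approached as far as the arm can. A call with a number of a shift or a turn outside -1 to 1 is refused whole. A call with a gripper value outside its range is refused whole. The fingers move at their own pace and stop on an object; "grip_force" is the grip in N (left out, the last holds). Time passes only in rows, so rows that repeat a pose let the fingers close. It gives the time, the measured TCP pose, the force, the opening and the grip force at its end, in the units of the state.
- get_obs(): the state, without advancing time (a new reading comes with each control period).
- eyes.read_camera(name): name is "scene" or "side" or "wrist"; returns a dict with "frame" (420x560x3 uint8, red, green, blue), "depth" (420x560 float32, m along the optical axis (not along the pixel's ray), 0 where there is no reading), "fx", "fy", "cx", "cy" (pixels), "distortion" ([k1, k2, p1, p2, k3] as OpenCV has them; the pictures are not rectified), "origin" and "rotation" of the camera in the world; the wrist camera has in their place "mount" (4x4, takes a point from camera to tool coordinates, whose origin is the TCP and whose axes are the flange's). Camera axes: x right, y down, z forward; pixel columns grow to the right and rows downward; lengths in m; the calibration is good to about 2 mm. A picture is of the moment at which its call begins: read the wrist's pose just before it.
- env.sign_off(): hands the job in; it is judged then, once.
The state is a dict: "time_s": time; "qpos": joint angles; "joint_velocities": joint speeds; "effort": joint torques, N m; "tool_pos": TCP position; "tool_rot": TCP orientation; "force": force on the tool from outside, world axes, zero at the start; "wrist_torque": the same for the moment, N m; "grip_width": finger opening in m; "grasp_force": force on a finger pad.
Only numpy, scipy, OpenCV 4.12 (cv2) and the standard library are available. Lean on these libraries where they do the work, as an engineer would, in place of code of your own. Each camera call takes 0.05 s, during which the arm holds its last target. There are 200 camera calls.

## Working session

There is one attempt and no reset: what is moved stays moved. The work goes in short steps, Python scripts to look and compute and a tool call to move; the robot and the scene stay as the last step left them, time stands still between calls to the robot, and variables do not carry over. Pictures are saved under pics/ and viewed, at most 10 in all, crops included, and the job is handed in when it is done.

Besides the shell and the picture viewer there is one more tool, called after ">>>" in YAML: its name, and indented under it one key for each argument. servo_tool: Moves the arm, as the interface text tells. Shifts and turns lie within -1 to 1; 1 stands for 300 mm of shift or pi rad of turn. Its arguments: {"type":"object","properties":{"series":{"type":"array"},"grip_force":{"type":"number"}},"required":["series"]}

```bash
mkdir -p pics; ls; python3 - <<'E'
from cell import get_obs, eyes, env
import cv2, numpy as np, pickle
o=get_obs(); print(o)
d={}
for n in("scene","side"):
    c=eyes.read_camera(n); d[n]=c; cv2.imwrite(f"pics/{n}0.png",c["frame"][:,:,::-1])
    print(n,c["fx"],c["cx"],c["cy"],c["distortion"],c["origin"],c["rotation"])
pickle.dump(d,open("v0.pkl","wb"))
E
```

```text
pics
{'time_s': 0.0, 'qpos': array([68.13129094, 18.4393553 , -4.01780612, 83.17448828,  1.29745915,
       78.54265602, -3.25999604]), 'joint_velocities': array([ 0.02186155,  0.00388294, -0.02131572, -0.06121311,  0.06868794,
        0.03217161, -0.05137709]), 'effort': array([ 3.55221414e-05, -4.91278875e+01, -4.03852919e-01, -3.12528098e+01,
       -6.38312730e-02,  4.37935092e-02,  1.87374853e-04]), 'tool_pos': array([ 0.2503376 , -0.59924907,  0.22146214]), 'tool_rot': array([-1.79888894e+02,  7.52962590e-03,  2.26811102e+01]), 'force': array([-0.20933778,  0.16186537, -1.216334  ]), 'wrist_torque': array([ 0.01754061,  0.03434817, -0.02745342]), 'grasp_force': 0.0, 'grip_width': 0.08700836019573795}
scene 461.0104720371955 285.11139057106254 216.60466814968743 [-0.07183707  0.          0.          0.          0.        ] [ 0.04083859 -0.6440195   1.24725454] [-143.90145674    0.45038856  -40.84740953]
side 393.7328657661458 280.4796885856044 208.8894955053041 [-0.02292984  0.          0.          0.          0.        ] [0.1314892  0.70038478 0.78736759] [-130.19923858    0.25734833 -147.32767244]
```

View pics/scene0.png

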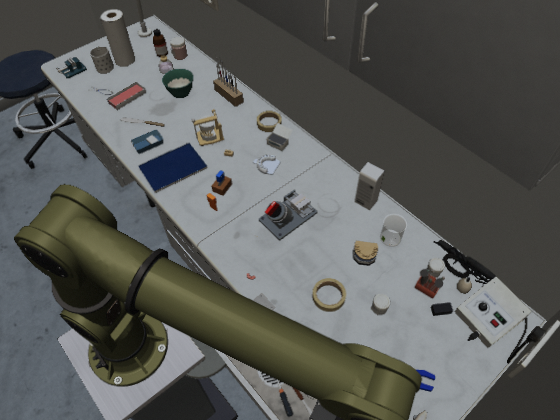

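View pics/side0.png

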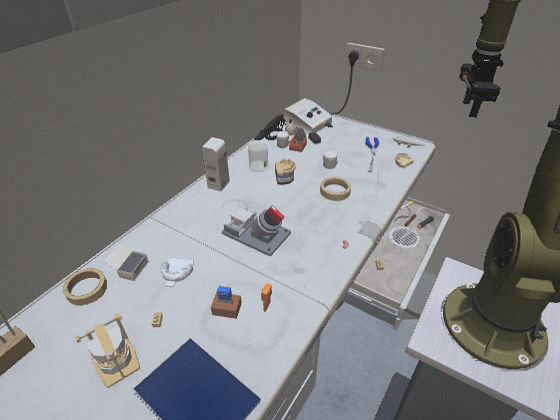

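Scene: red knob at about (273,210) on the clamp, blue gauge in its rest at (221,177), orange look-alike at (212,201). Side: knob (275,213), blue gauge (224,293), orange (266,295). The blue one standing in a wooden block fits; the orange one stands outside any rest.

```bash
cat > h.py <<'E'
import numpy as np, cv2
from scipy.spatial.transform import Rotation as Ro
def rot(r): return Ro.from_euler("xyz",r,degrees=True).as_matrix()
def pose(c,o=None):
    if "mount" in c:
        T=np.eye(4);T[:3,:3]=rot(o["tool_rot"]);T[:3,3]=o["tool_pos"];T=T@np.array(c["mount"]);return T[:3,:3],T[:3,3]
    return rot(c["rotation"]),np.array(c["origin"])
def K(c): return np.array([[c["fx"],0,c["cx"]],[0,c["fy"],c["cy"]],[0,0,1]])
def rays(c,px,o=None):
    R,t=pose(c,o); u=cv2.undistortPoints(np.array(px,float).reshape(-1,1,2),K(c),np.array(c["distortion"]))[:,0]
    return t,np.c_[u,np.ones(len(u))]@R.T
def plane(c,px,z,o=None):
    t,d=rays(c,px,o); return t+d*((z-t[2])/d[:,2:])
def cross(*td):
    A=np.zeros((3,3));b=np.zeros(3)
    for t,d in td:
        d=d/np.linalg.norm(d);P=np.eye(3)-np.outer(d,d);A+=P;b+=P@t
    x=np.linalg.solve(A,b); return x,[np.linalg.norm(np.cross(x-t,d/np.linalg.norm(d))) for t,d in td]
def cloud(c,m,o=None):
    v,u=np.nonzero(m&(c["depth"]>0)); t,d=rays(c,np.c_[u,v],o); return t+d*c["depth"][v,u][:,None]
def proj(c,P,o=None):
    R,t=pose(c,o); q=(np.atleast_2d(P)-t)@R
    return cv2.projectPoints(q,np.zeros(3),np.zeros(3),K(c),np.array(c["distortion"]))[0][:,0]
def hsv(c): return cv2.cvtColor(c["frame"],cv2.COLOR_RGB2HSV)
def mask(c,col):
    H,S,V=cv2.split(hsv(c))
    if col=="red": return ((H<6)|(H>174))&(S>170)&(V>80)
    if col=="blue": return (H>100)&(H<125)&(S>140)&(V>60)
    if col=="orange": return (H>7)&(H<16)&(S>200)&(V>110)
def blob(m,near,r=30):
    n,l,s,ce=cv2.connectedComponentsWithStats(m.astype(np.uint8))
    k=min([i for i in range(1,n) if s[i,4]>15],key=lambda i:np.linalg.norm(ce[i]-near)); return l==k,ce[k],s[k]
E
python3 - <<'E'
import pickle,cv2,numpy as np
from h import *
d=pickle.load(open("v0.pkl","rb"));a,b=d["scene"],d["side"]
for col,p,q in(("red",(273,210),(275,213)),("blue",(221,177),(224,293)),("orange",(212,201),(266,295))):
    ma,ca,sa=blob(mask(a,col),p);mb,cb,sb=blob(mask(b,col),q)
    ta,da=rays(a,ca);tb,db=rays(b,cb);print(col,ca,sa,cb,sb,cross((ta,da[0]),(tb,db[0])))
    for c,m in((a,ma),(b,mb)):
        P=cloud(c,m);print(P.mean(0),np.percentile(P[:,2],[2,50,98]))
# heights map crops of clouds: table check
print(cloud(a,np.pad(np.ones((20,20),bool),((270,130),(200,340))))[:,2].mean())
crop=[cv2.resize(c["frame"][y:y+100,x:x+133,::-1],(800,600)) for c,x,y in((a,195,155),(b,200,190))]
cv2.imwrite("pics/crop.png",np.vstack([cv2.resize(crop[0],(400,300)),cv2.resize(crop[1],(400,300))]))
crop=np.hstack([cv2.resize(a["frame"][155:255,195:328,::-1],(400,300)),cv2.resize(b["frame"][190:325,190:325,::-1],(400,300))])
E
```

```text
red [269.62857143 207.97142857] [266 202  10  12  35] [278.64705882 213.47058824] [275 210   8   8  17] (array([0.56135974, 0.0454662 , 0.11010091]), [np.float64(0.0005572507331237383), np.float64(0.0005572507331238836)])
[0.56011324 0.04344663 0.11378583] [0.09950737 0.11443204 0.12587642]
[0.55808321 0.04965854 0.11423769] [0.10660064 0.11540825 0.12017883]
blue [219.19354839 174.09677419] [216 171   7   7  31] [223.6031746  289.47619048] [217 287  14   6  63] (array([0.54632053, 0.29604715, 0.06918196]), [np.float64(0.0022206515580301227), np.float64(0.0022206515580300156)])
[0.54194725 0.2913157  0.07383183] [0.06689554 0.07374566 0.07956115]
[0.54516824 0.29929333 0.07557593] [0.07208731 0.07550505 0.07786309]Traceback (most recent call last):
  File "<stdin>", line 5, in <module>
  File "h.py", line 32, in blob
    k=min([i for i in range(1,n) if s[i,4]>15],key=lambda i:np.linalg.norm(ce[i]-near)); return l==k,ce[k],s[k]
ValueError: min() iterable argument is empty
```

```bash
cat >> h.py <<'E'
def delta(o,P,R,Rcur=None):
    "shift (units) and turn (units) from measured pose to P,R"
    R0=rot(o["tool_rot"]); s=R0.T@(np.array(P)-o["tool_pos"])/.3; w=Ro.from_matrix(R0.T@R).as_rotvec()/np.pi
    print("shift",np.round(s,4),"turn",np.round(w,4),"rows",np.linalg.norm(s)*300/41.7,np.linalg.norm(w)*180/7.16); return s,w
E
python3 - <<'E'
import pickle,cv2,numpy as np
from h import *
from cell import eyes,get_obs
d=pickle.load(open("v0.pkl","rb"));a,b=d["scene"],d["side"]
o=get_obs();c=eyes.read_camera("wrist");print(np.round(c["mount"],4),c["fx"],c["cx"],c["cy"],c["distortion"])
cv2.imwrite("pics/crop.png",np.hstack([cv2.resize(x["frame"][y:y+135,u:u+135,::-1],(400,400),interpolation=2) for x,u,y in((a,190,135),(b,190,190))]))
for P,yaw in(([.47,-.35,.40],22.7),([.48,.05,.42],22.7),([.48,.05,.42],95),([.42,.17,.42],95)):
    print(P,yaw);delta(o,P,rot([180,0,yaw]))
E
```

```text
[[ 1.200e-03 -9.682e-01 -2.503e-01  6.830e-02]
 [ 1.000e+00  1.000e-03  1.000e-03 -6.000e-04]
 [-7.000e-04 -2.503e-01  9.682e-01 -1.614e-01]
 [ 0.000e+00  0.000e+00  0.000e+00  1.000e+00]] 355.1508554105907 282.05055312425935 209.42429186183122 [-0.01270813  0.          0.          0.          0.        ]
[0.47, -0.35, 0.4] 22.7
shift [ 0.9958 -0.4855 -0.5941] turn [-0.0006  0.     -0.0001] rows 9.044066205770873 0.014625436010783888
[0.48, 0.05, 0.42] 22.7
shift [ 1.5407 -1.703  -0.6587] turn [-0.0006  0.     -0.0001] rows 17.18771321345068 0.014625436010783888
[0.48, 0.05, 0.42] 95
shift [ 1.5407 -1.703  -0.6587] turn [-5.000e-04 -3.000e-04 -4.018e-01] rows 17.18771321345068 10.100530657511182
[0.42, 0.17, 0.42] 95
shift [ 1.5104 -2.1492 -0.6579] turn [-5.000e-04 -3.000e-04 -4.018e-01] rows 19.481727500165903 10.100530657511182
```

View pics/crop.png

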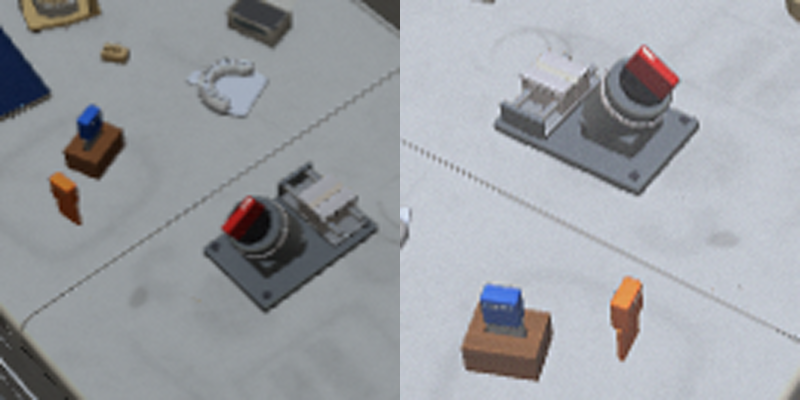

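Crop confirms: left half, blue gauge in wooden rest at (90,125); orange look-alike, without rest, at (65,195); the knob is red at (245,215), with bar up the slope. Moving to look with the wrist camera.

>>> servo_tool:
  series:
    - [[0.9, -0.6, -0.3, 0, 0, -0.3, 1], [0.9, -0.6, -0.3, 0, 0, -0.3, 1], [0.9, -0.6, -0.3, 0, 0, -0.3, 1], [0.9, -0.6, -0.3, 0, 0, -0.3, 1], [0.9, -0.6, -0.3, 0, 0, -0.3, 1], [0.9, -0.6, -0.3, 0, 0, -0.3, 1], [0.9, -0.6, -0.3, 0, 0, -0.3, 1], [0.9, -0.6, -0.3, 0, 0, -0.3, 1], [0.9, -0.6, -0.3, 0, 0, -0.3, 1], [0.9, -0.6, -0.3, 0, 0, -0.3, 1]]

```text
time_s: 0.98
tool_pos: [0.4328, -0.3264, 0.3136]
tool_rot: [179.9, 0.0, 77.1]
force: [0.2, -1.0, -0.9]
grip_width: 0.0871
grasp_force: 0.0
```

>>> servo_tool:
  series:
    - [[0.98, 0, 0, 0, 0, -0.1, 1], [0.98, 0, 0, 0, 0, -0.1, 1], [0.98, 0, 0, 0, 0, -0.1, 1], [0.98, 0, 0, 0, 0, -0.1, 1], [0.98, 0, 0, 0, 0, -0.1, 1], [0.98, 0, 0, 0, 0, -0.1, 1], [0.98, 0, 0, 0, 0, -0.1, 1], [0.98, 0, 0, 0, 0, -0.1, 1]]

```text
time_s: 1.65
tool_pos: [0.4988, -0.0354, 0.3125]
tool_rot: [179.9, -0.2, 95.2]
force: [-0.1, 0.7, 1.5]
grip_width: 0.0867
grasp_force: 0.0
```

>>> servo_tool:
  series:
    - [[0.67, 0, 0.1, 0, 0, 0, 1], [0.67, 0, 0.1, 0, 0, 0, 1], [0.67, 0, 0.1, 0, 0, 0, 1], [0.67, 0, 0.1, 0, 0, 0, 1], [0.67, 0, 0.1, 0, 0, 0, 1], [0.67, 0, 0.1, 0, 0, 0, 1], [0.67, 0, 0.1, 0, 0, 0, 1]]

```text
time_s: 2.23
tool_pos: [0.4812, 0.1574, 0.2818]
tool_rot: [-179.9, 0.0, 94.8]
force: [0.0, -1.3, -0.3]
grip_width: 0.0867
grasp_force: 0.0
```

```bash
cat > shot.py <<'E'
import sys,pickle,cv2
from cell import eyes,get_obs
o=get_obs();c=eyes.read_camera("wrist");n=sys.argv[1]
pickle.dump((o,c),open(n+".pkl","wb"));cv2.imwrite(f"pics/{n}.png",c["frame"][:,:,::-1])
print(o["time_s"],o["qpos"].round(1),o["tool_pos"],o["tool_rot"],o["joint_velocities"].round(1))
E
python3 shot.py w1
```

```text
2.2333 [ 27.5   1.7 -49.   96.4   1.3  82.6 -16.8] [0.48119087 0.15735235 0.2817582 ] [-1.79920403e+02  1.44063222e-02  9.48253537e+01] [ 1.9 -0.2  3.6 -0.3  1.1  0.3  0.5]
```

View pics/w1.png

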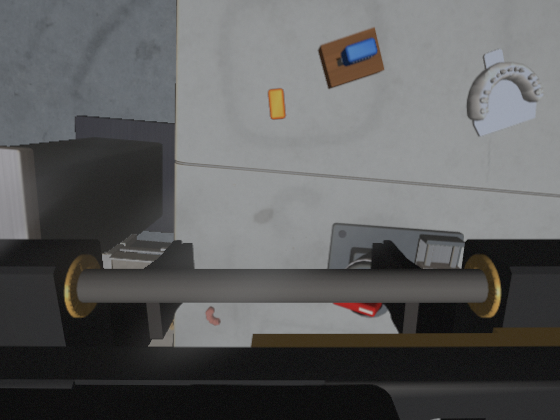

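Wrist view: blue handle (360,50) in the brown rest (352,58), orange look-alike (277,103); the clamp plate (330–462, 225) and knob (360,300) are partly hidden by the gripper. I turn the tool and step back.

>>> servo_tool:
  series:
    - [[-0.35, -0.13, 0, 0, 0, 0.45, 1], [-0.35, -0.13, 0, 0, 0, 0.45, 1], [-0.35, -0.13, 0, 0, 0, 0.45, 1], [-0.35, -0.13, 0, 0, 0, 0.45, 1], [-0.35, -0.13, 0, 0, 0, 0.45, 1], [-0.35, -0.13, 0, 0, 0, 0.45, 1], [-0.35, -0.13, 0, 0, 0, 0.45, 1], [-0.35, -0.13, 0, 0, 0, 0.45, 1], [-0.35, -0.13, 0, 0, 0, 0.45, 1], [-0.35, -0.13, 0, 0, 0, 0.45, 1], [-0.35, -0.13, 0, 0, 0, 0.45, 1], [-0.35, -0.13, 0, 0, 0, 0.45, 1]]

```text
time_s: 3.28
tool_pos: [0.4515, 0.0457, 0.2826]
tool_rot: [180.0, 0.0, 13.0]
force: [-0.0, 0.4, -0.5]
grip_width: 0.0869
grasp_force: 0.0
```

```bash
python3 shot.py w2
```

```text
3.2833 [ 41.5  -7.8 -45.4 102.5  -5.5  83.  -80. ] [0.4515283  0.04571599 0.28255588] [1.79970569e+02 7.96212825e-03 1.30352996e+01] [  2.3  -0.2  -1.8   0.   -0.4   0.  -19.9]
```

View pics/w2.png

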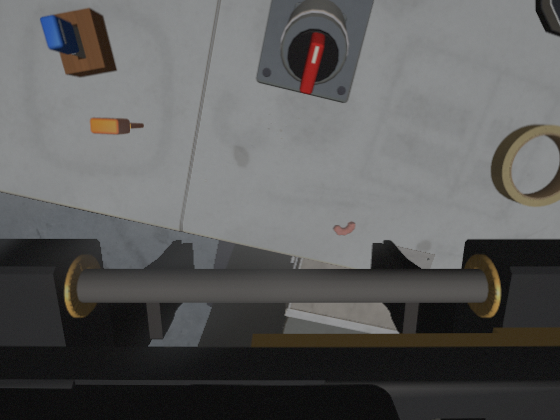

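Wrist view: red bar from (318,35) to (307,90) on its black disc, front corners of the plate (258,83) and (348,101); blue handle (60,33) in rest (85,42); orange decoy (110,126).

```bash
python3 - <<'E'
import pickle
from h import *
o,c=pickle.load(open("w2.pkl","rb")); o1,c1=pickle.load(open("w1.pkl","rb"))
cb=plane(c,[(258,83),(348,101)],.014,o);print("front corners",cb.round(4),np.linalg.norm(cb[1]-cb[0]))
e=cb[0]-cb[1];print("clamp yaw",np.degrees(np.arctan2(-e[0],e[1])), "base origin est",cb.mean(0)+.085*np.array([e[1],-e[0],0])/np.linalg.norm(e))
# depth-based plate
D=c["depth"];P=cloud(c,np.ones(D.shape,bool),o);V,U=np.nonzero(D>0)
S=cv2.split(hsv(c))[2][V,U]
k=(abs(P[:,2]-.014)<.004)&(P[:,0]>.5)&(P[:,0]<.75)&(abs(P[:,1]-.04)<.12)&(S<120)
r=cv2.minAreaRect(P[k,:2].astype(np.float32)*1000);print("plate rect",k.sum(),r)
k=(S>140)&(abs(P[:,2])<.02)&(P[:,0]>.45);print("table z",np.median(P[k,2]))
mr,cr,sr=blob(mask(c,"red"),(313,62)); print("red",cr,sr)
Pr=cloud(c,mr,o);m=Pr.mean(0);u,s,vt=np.linalg.svd(Pr-m);print(m,s,vt,np.percentile(Pr,[2,98],axis=0))
print("rect px",cv2.minAreaRect(np.argwhere(mr)[:,::-1].astype(np.float32)))
for (oo,cc,q) in((o,c,(60,33)),(o1,c1,(360,50))):
    mb,ce,sb=blob(mask(cc,"blue"),q);Pb=cloud(cc,mb,oo);t=Pb[Pb[:,2]>np.percentile(Pb[:,2],90)-.004]
    print("blue",ce,sb,np.percentile(Pb,[2,50,98],axis=0).round(4),"top rect",cv2.minAreaRect(t[:,:2].astype(np.float32)*1000),np.median(t[:,2]))
E
```

```text
front corners [[ 0.5493  0.0968  0.014 ]
 [ 0.5537 -0.0091  0.014 ]] 0.10600616714815603
clamp yaw 2.361037146699602 base origin est [0.63639938 0.04738722 0.014     ]
plate rect 4311 ((606.5964965820312, 46.79362106323242), (110.74200439453125, 108.8003158569336), 0.1561492383480072)
table z -0.0007699463600747136
red [311.90510949  63.92554745] [300  33  24  61 685]
[0.56744018 0.0463853  0.11539246] [0.38035003 0.1848678  0.08541742] [[-0.95230646 -0.01445918 -0.3048005 ]
 [-0.30066898  0.21489053  0.92920408]
 [-0.05206321 -0.9765311   0.20898907]] [[0.54531283 0.03898789 0.09064168]
 [0.59326005 0.0518224  0.12708067]]
rect px ((312.54888916015625, 63.01179504394531), (13.743230819702148, 61.37525939941406), 13.5704345703125)
blue [51.94757282 31.95339806] [ 40  16  24  34 515] [[0.5326 0.2851 0.0713]
 [0.5461 0.2938 0.0748]
 [0.5596 0.3041 0.0767]] top rect ((545.7852172851562, 294.79522705078125), (28.83601951599121, 14.456119537353516), 21.44243049621582) 0.07486584783695471
blue [360.62757202  50.01646091] [345  39  32  24 486] [[0.5317 0.2854 0.0696]
 [0.5454 0.295  0.0749]
 [0.5589 0.3044 0.0766]] top rect ((545.2440795898438, 295.2373046875), (29.272014617919922, 14.086179733276367), 23.907974243164062) 0.07498696539740246
```

```bash
python3 - <<'E'
import pickle
from h import *
o,c=pickle.load(open("w2.pkl","rb"));d=pickle.load(open("v0.pkl","rb"))
mr,cr,sr=blob(mask(c,"red"),(313,62));H,S,V=cv2.split(hsv(c))
m=cv2.morphologyEx(((((H<8)|(H>172))&(S>110))|((H<179)&(V>180)&(S<200)&(cv2.dilate(mr.astype(np.uint8),np.ones((5,5)))>0))).astype(np.uint8),cv2.MORPH_CLOSE,np.ones((3,3)))>0
m=blob(m,(313,62))[0];P=cloud(c,m,o);psi=np.radians(2)
Rz=rot([0,0,2]);n=Rz@[-.5,0,.8660];e=Rz@[.8660,0,.5];y=Rz@[0,1,0]
O=np.array([.567,.046,.115]);q=(P-O)@np.c_[e,y,n]
print(len(P),np.percentile(q,[1,5,50,95,99],axis=0).round(4))
h=np.percentile(q[:,2],80);t=q[abs(q[:,2]-h)<.003];print("top h",h,len(t),np.percentile(t,[1,50,99],axis=0).round(4))
r=cv2.minAreaRect(t[:,:2].astype(np.float32)*1000);print(r)
A=np.c_[t[:,:2],np.ones(len(t))];print("slopes",np.linalg.lstsq(A,t[:,2],rcond=None)[0])
mid=np.array([*np.array(r[0])/1000,np.median(t[:,2])]);T=O+np.c_[e,y,n]@mid
print("bar top centre",T,"grip point",T-.012*n)
a,b=d["scene"],d["side"];print("reproj",proj(a,T),proj(b,T),proj(c,T,o))
E
```

```text
841 [[-0.0248 -0.0081 -0.0264]
 [-0.0221 -0.0073 -0.0253]
 [ 0.0011  0.0008  0.0029]
 [ 0.02    0.0062  0.0046]
 [ 0.0203  0.0066  0.0052]]
top h 0.0038635020352056565 600 [[-0.0241 -0.0048  0.0009]
 [-0.0024  0.0014  0.0034]
 [ 0.0197  0.0065  0.0053]]
((-2.3844757080078125, 0.9767975807189941), (12.023262977600098, 45.446388244628906), 89.35281372070312)
slopes [-0.01352831 -0.03103651  0.00328652]
bar top centre [0.56321445 0.0468452  0.11673275] grip point [0.56921079 0.0470546  0.10634075]
reproj [[269.62225389 206.23471652]] [[277.57794679 211.46954572]] [[310.24253877  69.05956412]]
```

```bash
cat > kn.py <<'E'
from h import *
G=np.array([.569,.047,.1065]);Z=rot([0,0,1.7]);n=Z@[-.5,0,.8660254];e=Z@[.8660254,0,.5];y=Z@[0,1,0]
Rk=np.c_[e,-y,-n]
E
python3 - <<'E'
from kn import *
from cell import get_obs
o=get_obs();print(o["tool_pos"],o["tool_rot"]);delta(o,G+.06*n,Rk)
E
```

```text
[0.45152546 0.0457717  0.28255231] [1.79967622e+02 8.12659985e-03 1.31213070e+01]
shift [0.2843 0.0649 0.4136] turn [-0.0164  0.1661  0.062 ] rows 3.6410383649403344 4.4774364010453525
```

>>> servo_tool:
  series:
    - [[0.284, 0.065, 0.41, -0.0164, 0.166, 0.062, 0.5], [0.284, 0.065, 0.41, -0.0164, 0.166, 0.062, 0.5], [0.284, 0.065, 0.41, -0.0164, 0.166, 0.062, 0.5], [0.284, 0.065, 0.41, -0.0164, 0.166, 0.062, 0.5], [0.284, 0.065, 0.41, -0.0164, 0.166, 0.062, 0.5], [0.284, 0.065, 0.41, -0.0164, 0.166, 0.062, 0.5], [0.284, 0.065, 0.41, -0.0164, 0.166, 0.062, 0.5], [0.284, 0.065, 0.41, -0.0164, 0.166, 0.062, 0.5], [0.284, 0.065, 0.41, -0.0164, 0.166, 0.062, 0.5]]

```text
time_s: 4.08
tool_pos: [0.5413, 0.05, 0.1626]
tool_rot: [-180.0, -30.2, 2.3]
force: [0.7, -0.3, 0.2]
grip_width: 0.0445
grasp_force: 0.0
```

```bash
python3 shot.py w3; python3 - <<'E'
from kn import *
import pickle
o,c=pickle.load(open("w3.pkl","rb"));delta(o,G-.013*n,Rk)
m=mask(c,"red");print(m.sum(),[blob(m,(280,100))[1:]] if m.sum()>20 else "");print(proj(c,G+.012*n,o),o["grip_width"])
E
```

```text
4.0833 [ 39.6 -15.7 -44.  127.4 -15.7  34.5 -83.3] [0.54127841 0.04999854 0.16255528] [-179.97551316  -30.16382075    2.26629216] [-0.1  0.3 -0.5  0.4 -0.3 -0.4 -0.1]
shift [-0.0145  0.014   0.2511] turn [-0.0017 -0.0009  0.0027] rows 1.8120859715501163 0.08403416942398657
416 [(array([290.33816425, 208.88647343]), array([282, 194,  18,  38, 414], dtype=int32))]
[[289.23833423 236.06111935]] 0.04447330123805422
```

>>> servo_tool:
  series:
    - [[-0.0145, 0.014, 0.1, -0.0017, 0, 0.003, 0.5], [-0.0145, 0.014, 0.17, -0.0017, 0, 0.003, 0.5], [-0.0145, 0.014, 0.22, -0.0017, 0, 0.003, 0.5], [-0.0145, 0.014, 0.25, -0.0017, 0, 0.003, 0.5], [-0.0145, 0.014, 0.25, -0.0017, 0, 0.003, 0.5], [-0.0145, 0.014, 0.25, -0.0017, 0, 0.003, 0.5]]

```text
time_s: 4.63
tool_pos: [0.5736, 0.0475, 0.0931]
tool_rot: [-179.9, -30.0, 1.6]
force: [-0.4, -0.5, -0.3]
grip_width: 0.0433
grasp_force: 0.0
```

```bash
python3 - <<'E'
from kn import *
from cell import get_obs
o=get_obs();print(o["qpos"].round(1),o["tool_pos"],o["tool_rot"],o["force"]);delta(o,G-.013*n,Rk)
E
```

```text
[  48.1   -1.8  -56.5  127.5    4.7   23.8 -100.9] [0.57361112 0.04746899 0.09308136] [-179.85281365  -29.97797231    1.56885564] [-0.42465136 -0.49602274 -0.28379387]
shift [ 0.009   0.0011 -0.0031] turn [-0.0005  0.0001 -0.0006] rows 0.06908918631664061 0.01977707298723492
```

>>> servo_tool:
  series:
    - [[0.009, 0.001, 0, 0, 0, 0, 0.5], [0.009, 0.001, 0, 0, 0, 0, 0.0], [0.009, 0.001, 0, 0, 0, 0, 0.0], [0.009, 0.001, 0, 0, 0, 0, 0.0], [0.009, 0.001, 0, 0, 0, 0, 0.0], [0.009, 0.001, 0, 0, 0, 0, 0.0], [0.009, 0.001, 0, 0, 0, 0, 0.0]]
  grip_force: 55

```text
time_s: 5.22
tool_pos: [0.5749, 0.0463, 0.0938]
tool_rot: [180.0, -30.0, 1.6]
force: [-1.9, -5.4, 2.0]
grip_width: 0.0115
grasp_force: 51.9
```

```bash
python3 - <<'E'
from kn import *
from cell import get_obs
o=get_obs();print(o);delta(o,G-.013*n,Rk)
E
```

```text
{'time_s': 5.2167, 'qpos': array([  48.15627074,   -1.67107617,  -56.47375739,  127.29424196,
          5.3309831 ,   23.95215966, -101.35569554]), 'joint_velocities': array([ 0.61437375,  0.13986159,  1.34532587, -0.12156023,  0.77663378,
        0.03194678,  0.09092757]), 'effort': array([ -6.24933824, -13.52627188,  -5.50715446, -28.17326903,
        -1.17736649,  -2.98068054,   0.1001826 ]), 'tool_pos': array([0.57487424, 0.046269  , 0.09382893]), 'tool_rot': array([179.95830618, -29.97476514,   1.63156155]), 'force': array([-1.8727304 , -5.37619236,  2.0051351 ]), 'wrist_torque': array([-0.56918784,  0.51708572, -0.47160363]), 'grasp_force': 51.94327529054135, 'grip_width': 0.0115354563318694}
shift [ 0.0042 -0.003  -0.003 ] turn [ 0.0004  0.0001 -0.0003] rows 0.043147393633664655 0.013904450231627901
```

>>> servo_tool:
  series:
    - [[0, 0.003, 0, 0, 0, -0.04, 0], [0, 0.003, 0, 0, 0, -0.08, 0], [0, 0.003, 0, 0, 0, -0.12, 0], [0, 0.003, 0, 0, 0, -0.16, 0], [0, 0.003, 0, 0, 0, -0.2, 0], [0, 0.003, 0, 0, 0, -0.24, 0], [0, 0.003, 0, 0, 0, -0.25, 0], [0, 0.003, 0, 0, 0, -0.25, 0]]
  grip_force: 60

```text
time_s: 5.88
tool_pos: [0.5751, 0.0456, 0.094]
tool_rot: [157.8, -20.7, 50.8]
force: [0.1, -1.8, 2.5]
grip_width: 0.0116
grasp_force: 60.0
```

```bash
python3 - <<'E'
from kn import *
from cell import get_obs
o=get_obs();print(o["qpos"].round(1),o["force"],o["wrist_torque"],o["grip_width"],o["grasp_force"],o["tool_pos"]);delta(o,G-.013*n,Rk)
E
```

```text
[ 45.7  -1.7 -54.  127.3   5.4  23.9 -56.3] [ 0.14404312 -1.84374065  2.49970737] [-0.5930455   0.49107175 -0.31865773] 0.011636012230591911 59.99909492209554 [0.57514721 0.0455972  0.09399237]
shift [ 0.006  -0.0015 -0.0029] turn [3.000e-04 1.000e-04 2.499e-01] rows 0.04931682286931725 6.282038493750429
```

>>> servo_tool:
  series:
    - [[0, 0, 0, 0, 0, -0.04, 0], [0, 0, 0, 0, 0, -0.08, 0], [0, 0, 0, 0, 0, -0.12, 0], [0, 0, 0, 0, 0, -0.16, 0], [0, 0, 0, 0, 0, -0.2, 0], [0, 0, 0, 0, 0, -0.24, 0], [0, 0, 0, 0, 0, -0.28, 0], [0, 0, 0, 0, 0, -0.32, 0], [0, 0, 0, 0, 0, -0.36, 0], [0, 0, 0, 0, 0, -0.4, 0], [0, 0, 0, 0, 0, -0.44, 0], [0, 0, 0, 0, 0, -0.48, 0]]

```text
time_s: 6.88
tool_pos: [0.5762, 0.0455, 0.0947]
tool_rot: [156.4, 19.3, 128.7]
force: [5.6, -1.4, -2.2]
grip_width: 0.0112
grasp_force: 60.0
```

>>> servo_tool:
  series:
    - [[0, 0, 0, 0, 0, -0.03, 0], [0, 0, 0, 0, 0, -0.06, 0], [0, 0, 0, 0, 0, -0.08, 0], [0, 0, 0, 0, 0, -0.1, 0], [0, 0, 0, 0, 0, -0.1, 0], [0, 0, 0, 0, 0, -0.1, 0]]

```text
time_s: 7.38
tool_pos: [0.5764, 0.0457, 0.0948]
tool_rot: [163.2, 25.4, 146.6]
force: [6.2, -1.6, -2.4]
grip_width: 0.0117
grasp_force: 60.0
```

```bash
python3 - <<'E'
from kn import *
from cell import get_obs
o=get_obs();print(o["qpos"].round(1),o["force"],o["wrist_torque"],"tz",rot(o["tool_rot"]).T@o["wrist_torque"],o["grip_width"],o["tool_pos"]);delta(o,G-.013*n,Rk)
E
```

```text
[ 40.6  -1.6 -49.  127.4   5.7  23.8  47. ] [ 6.22369917 -1.63265274 -2.4466197 ] [-0.35746115 -0.2183687  -0.67483131] tz [ 0.45024005 -0.51720401  0.4008049 ] 0.011667654711888895 [0.57636653 0.0457269  0.09475048]
shift [ 0.0039  0.0034 -0.0028] turn [ 1.100e-03 -3.000e-04  8.259e-01] rows 0.04253512592897857 20.76386774644757
```

>>> servo_tool:
  series:
    - [[0, 0, 0, 0, 0, -0.02, 0], [0, 0, 0, 0, 0, -0.04, 0], [0, 0, 0, 0, 0, -0.04, 0], [0, 0, 0, 0, 0, -0.04, 0]]

```text
time_s: 7.72
tool_pos: [0.5763, 0.0459, 0.0948]
tool_rot: [166.5, 27.2, 154.1]
force: [5.9, -1.1, -1.0]
grip_width: 0.0128
grasp_force: 65.7
```

```bash
python3 - <<'E'
from kn import *
from cell import get_obs
o=get_obs();print(o["qpos"].round(1),o["force"],"tz",rot(o["tool_rot"]).T@o["wrist_torque"],o["grip_width"],o["tool_pos"]);delta(o,G-.013*n,Rk)
E
```

```text
[ 40.2  -1.6 -48.7 127.4   5.7  23.9  54. ] [ 5.88666196 -1.11968611 -0.95409307] tz [ 0.13818693 -0.5957697   1.52630337] 0.01281355734786654 [0.57632087 0.04586206 0.09475337]
shift [ 0.0032  0.0035 -0.0027] turn [ 1.000e-03 -4.000e-04  8.648e-01] rows 0.03931632195222516 21.73991313048487
```

>>> servo_tool:
  series:
    - [[0, 0, 0, 0, 0, 0.035, 0], [0, 0, 0, 0, 0, 0.035, 0], [0, 0, 0, 0, 0, 0.035, 0.5], [0, 0, 0, 0, 0, 0.035, 0.5], [0, 0, 0, 0, 0, 0.035, 0.5], [0, 0, 0, 0, 0, 0.035, 0.5], [0, 0, -0.1, 0, 0, 0.035, 0.5], [0, 0, -0.2, 0, 0, 0.035, 0.5], [0, 0, -0.3, 0, 0, 0.035, 0.5], [0, 0, -0.4, 0, 0, 0.035, 0.5], [0, 0, -0.4, 0, 0, 0.035, 0.5]]
  grip_force: 30

```text
time_s: 8.63
tool_pos: [0.5243, 0.045, 0.1883]
tool_rot: [163.8, 25.7, 147.8]
force: [0.5, -0.4, -0.6]
grip_width: 0.0435
grasp_force: 0.0
```

```bash
python3 - <<'E'
from kn import *
from cell import get_obs
o=get_obs();print(o["qpos"].round(1),o["tool_pos"],o["grip_width"],o["force"]);delta(o,[.53,.05,.26],rot([180,0,20]));delta(o,[.53,.05,.26],rot([180,0,90]))
E
```

```text
[ 16.4 -17.2 -23.2 127.8  -5.9  38.1  57.6] [0.5242696  0.04496414 0.18827333] 0.04346364957389432 [ 0.47990114 -0.3963811  -0.62910305]
shift [-0.1103  0.0825 -0.197 ] turn [ 0.2084 -0.0212  0.7105] rows 1.7297655028114756 18.62108377720554
shift [-0.1103  0.0825 -0.197 ] turn [0.1531 0.0856 0.3338] rows 1.7297655028114756 9.479782877104892
```

>>> servo_tool:
  series:
    - [[-0.11, 0.0825, -0.197, 0.153, 0.0856, 0.334, 0.5], [-0.11, 0.0825, -0.197, 0.153, 0.0856, 0.334, 0.5], [-0.11, 0.0825, -0.197, 0.153, 0.0856, 0.334, 0.5], [-0.11, 0.0825, -0.197, 0.153, 0.0856, 0.334, 0.5], [-0.11, 0.0825, -0.197, 0.153, 0.0856, 0.334, 0.5], [-0.11, 0.0825, -0.197, 0.153, 0.0856, 0.334, 0.5], [-0.11, 0.0825, -0.197, 0.153, 0.0856, 0.334, 0.5], [-0.11, 0.0825, -0.197, 0.153, 0.0856, 0.334, 0.5], [-0.11, 0.0825, -0.197, 0.153, 0.0856, 0.334, 0.5], [-0.11, 0.0825, -0.197, 0.153, 0.0856, 0.334, 0.5]]

```text
time_s: 9.47
tool_pos: [0.5306, 0.0505, 0.2589]
tool_rot: [-179.8, -0.1, 89.8]
force: [-0.2, -0.4, 0.3]
grip_width: 0.0435
grasp_force: 0.0
```

>>> servo_tool:
  series:
    - [[0, 0, 0, 0, 0, 0.48, 0.5], [0, 0, 0, 0, 0, 0.48, 0.5], [0, 0, 0, 0, 0, 0.48, 0.5], [0, 0, 0, 0, 0, 0.48, 0.5], [0, 0, 0, 0, 0, 0.48, 0.5], [0, 0, 0, 0, 0, 0.48, 0.5], [0, 0, 0, 0, 0, 0.48, 0.5], [0, 0, 0, 0, 0, 0.48, 0.5], [0, 0, 0, 0, 0, 0.48, 0.5], [0, 0, 0, 0, 0, 0.48, 0.5], [0, 0, 0, 0, 0, 0.48, 0.5], [0, 0, 0, 0, 0, 0.48, 0.5]]

```text
time_s: 10.47
tool_pos: [0.5297, 0.0512, 0.2591]
tool_rot: [-180.0, 0.0, 3.8]
force: [0.6, -0.3, -0.6]
grip_width: 0.0433
grasp_force: 0.0
```

```bash
python3 shot.py w4
```

```text
10.4667 [ 18.3   4.5 -28.1  95.8   2.1  80.2 -96.2] [0.52972106 0.05115492 0.25909446] [-1.79958895e+02  2.04004825e-02  3.83100509e+00] [ -3.2  -0.2   3.5   0.1  -0.3  -0.1 -85. ]
```

View pics/w4.png

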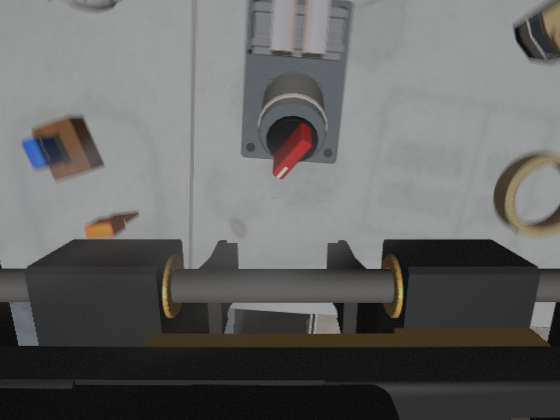

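Jaws stand open with a slot near (300,25); the red bar now lies from (307,132) to (278,175), so it has turned. The picture is slightly blurred by motion, so I step forward for a still one.

>>> servo_tool:
  series:
    - [[0.25, 0, 0.1, 0, 0, 0, 0.5], [0.25, 0, 0.1, 0, 0, 0, 0.5], [0.25, 0, 0.1, 0, 0, 0, 0.5], [0.25, 0, 0.1, 0, 0, 0, 0.5], [0.25, 0, 0.1, 0, 0, 0, 0.5]]

```text
time_s: 10.93
tool_pos: [0.6043, 0.0569, 0.2291]
tool_rot: [-179.9, 0.1, 4.3]
force: [-0.1, -0.2, -0.2]
grip_width: 0.0439
grasp_force: 0.0
```

```bash
python3 shot.py w5; python3 - <<'E'
import pickle
from h import *
o,c=pickle.load(open("w5.pkl","rb"))
P=cloud(c,np.ones((420,560),bool),o);V,U=np.nonzero(c["depth"]>0)
k=(abs(P[:,2]-.050)<.006)&(P[:,0]>.6)&(P[:,0]<.78)&(abs(P[:,1]-.047)<.06)&(V<235)
q=P[k];print(k.sum(),np.percentile(q,[1,50,99],axis=0).round(4));print("px",U[k].min(),U[k].max(),V[k].min(),V[k].max())
print("median top z",np.median(q[:,2]))
u0,u1,v0,v1=U[k].min()-25,U[k].max()+25,max(0,V[k].min()-15),V[k].max()+25
print("crop",u0,v0,u1,v1);cv2.imwrite("pics/w5c.png",cv2.resize(c["frame"][v0:v1,u0:u1,::-1],None,fx=4,fy=4,interpolation=2))
E
```

```text
10.9333 [ 15.7  15.1 -28.3  88.2   7.1  78.6 -98.9] [0.60433667 0.05692755 0.22908115] [-1.79918271e+02  6.21716668e-02  4.26503676e+00] [ 0.2 -2.9 -0.6  0.  -0.1 -0.1 -0.5]
3106 [[0.6159 0.0205 0.0443]
 [0.6816 0.0503 0.0491]
 [0.7107 0.074  0.0553]]
px 261 330 73 191
median top z 0.04914267910682668
crop 236 58 355 216
```

View pics/w5c.png

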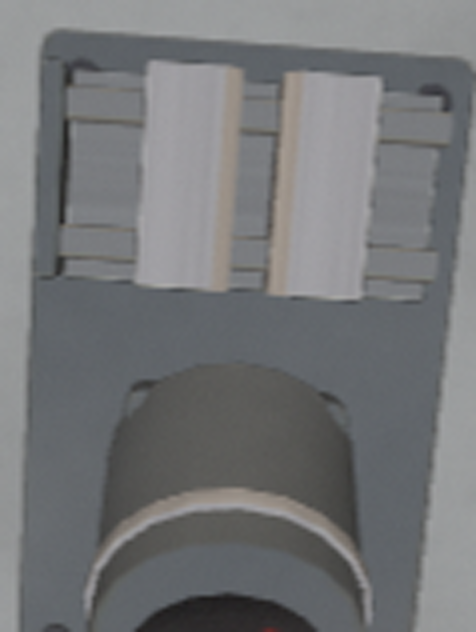

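Clear view: slot between tan bevels; in crop pixels, left inner edge (243,68)–(229,290), right inner edge (284,72)–(270,295), outer edges (148,62)–(136,284) and (380,76)–(362,298). Jaws are open, slot seen to the bottom.

```bash
python3 - <<'E'
import pickle
from h import *
o,c=pickle.load(open("w5.pkl","rb"))
f=lambda L,z:plane(c,np.array(L)/4-.375+np.array([236,58]),z,o)
li=f([(243,68),(229,290)],.044);ri=f([(284,72),(270,295)],.044)
lo=f([(148,62),(136,284)],.050);ro=f([(380,76),(362,298)],.050)
lb=f([(227,68),(215,290)],.05);rb=f([(299,72),(283,297)],.05)
for nme,x in zip("li ri lo ro lb rb".split(),(li,ri,lo,ro,lb,rb)):
    d=x[0]-x[1];print(nme,x[:,:2].round(4).tolist(),"len",np.linalg.norm(d).round(4),"yaw",np.degrees(np.arctan2(d[1],d[0])).round(2))
for p,q in((li,ri),(lo,ro),(lb,rb)): print("centre",((p+q)/2).mean(0).round(4),"gap",np.linalg.norm((p-q)[:,1]).round(4)/2**.5)
# plate rectangle in full: yaw from plate depth points
P=cloud(c,np.ones((420,560),bool),o);V,U=np.nonzero(c["depth"]>0)
# gauge with scene/side + wrist views: rays to top centre
o2,c2=pickle.load(open("w2.pkl","rb"));o1,c1=pickle.load(open("w1.pkl","rb"))
for oo,cc,q in((o2,c2,(60,33)),(o1,c1,(360,50)),(o,c,(60,200))):
    try:
        m,ce,s=blob(mask(cc,"blue"),q)
        Pb=cloud(cc,m,oo);t=Pb[Pb[:,2]>.0725];r=cv2.minAreaRect(t[:,:2].astype(np.float32)*1000);print("blue",ce,s,r)
    except Exception as ex: print(ex)
# two-view check of gauge top centre using top faces by rays
pa=proj(c2,[.5455,.295,.075],o2)[0];pb=proj(c1,[.5455,.295,.075],o1)[0];print(pa,pb)
# orange decoy
m,ce,s=blob(mask(c2,"orange"),(110,126));print("orange",cloud(c2,m,o2).mean(0),cloud(c2,m,o2)[:,2].max())
# jaw end corner two-view height w4/w5 skipped: depth
E
```

```text
li [[0.7114, 0.0524], [0.6614, 0.0514]] len 0.05 yaw 1.07
ri [[0.7112, 0.0429], [0.661, 0.0416]] len 0.0503 yaw 1.49
lo [[0.7103, 0.074], [0.6613, 0.0734]] len 0.049 yaw 0.68
ro [[0.7113, 0.0215], [0.6621, 0.0204]] len 0.0492 yaw 1.32
lb [[0.7104, 0.0561], [0.6613, 0.0549]] len 0.0491 yaw 1.46
rb [[0.7108, 0.0398], [0.661, 0.0389]] len 0.0499 yaw 1.13
centre [0.6862 0.0471 0.044 ] gap 0.0096873629022557
centre [0.6863 0.0473 0.05  ] gap 0.052750165876516444
centre [0.6859 0.0474 0.05  ] gap 0.016192745289171938
blue [51.94757282 31.95339806] [ 40  16  24  34 515] ((545.7852172851562, 294.79522705078125), (28.83601951599121, 14.456119537353516), 21.44243049621582)
blue [360.62757202  50.01646091] [345  39  32  24 486] ((545.1871948242188, 295.3655700683594), (29.272014617919922, 13.805551528930664), 23.907974243164062)
blue [ 28.58510638 238.92021277] [ 17 226  24  26 376] ((543.9804077148438, 293.87554931640625), (24.289737701416016, 15.375330924987793), 26.534202575683594)
[50.79440201 32.26684622] [360.96160732  49.90630177]Traceback (most recent call last):
  File "<stdin>", line 23, in <module>
  File "h.py", line 32, in blob
    k=min([i for i in range(1,n) if s[i,4]>15],key=lambda i:np.linalg.norm(ce[i]-near)); return l==k,ce[k],s[k]
ValueError: min() iterable argument is empty
```

```bash
cat > d.py <<'E'
import sys
from h import *
from cell import get_obs
o=get_obs();v=[float(x) for x in sys.argv[1:]]
print(o["time_s"],o["qpos"].round(1),o["tool_pos"].round(4),o["tool_rot"].round(2),o["grip_width"],o["grasp_force"],o["force"].round(1));delta(o,v[:3],rot([180,0,v[3]]))
E
python3 d.py .5455 .295 .14 22.5
```

```text
10.9833 [ 15.7  15.  -28.3  88.2   7.1  78.6 -99. ] [0.6044 0.057  0.2303] [-1.7996e+02 -6.0000e-02  4.2500e+00] 0.04362145770620575 0.0 [0.6 0.5 0.8]
shift [-0.1375 -0.8055  0.3016] turn [-0.0002 -0.0004 -0.1014] rows 6.266420210801264 2.5492524530429197
```

>>> servo_tool:
  series:
    - [[-0.1375, -0.8055, 0.1, 0, 0, -0.1014, 0.5], [-0.1375, -0.8055, 0.1, 0, 0, -0.1014, 0.5], [-0.1375, -0.8055, 0.1, 0, 0, -0.1014, 0.5], [-0.1375, -0.8055, 0.1, 0, 0, -0.1014, 0.5], [-0.1375, -0.8055, 0.1, 0, 0, -0.1014, 0.5], [-0.1375, -0.8055, 0.1, 0, 0, -0.1014, 0.5], [-0.1375, -0.8055, 0.3, 0, 0, -0.1014, 0.5], [-0.1375, -0.8055, 0.3, 0, 0, -0.1014, 0.5], [-0.1375, -0.8055, 0.3, 0, 0, -0.1014, 0.5], [-0.1375, -0.8055, 0.3, 0, 0, -0.1014, 0.5]]

```text
time_s: 11.82
tool_pos: [0.546, 0.294, 0.1409]
tool_rot: [180.0, -0.1, 22.4]
force: [0.2, 0.3, 1.3]
grip_width: 0.0436
grasp_force: 0.0
```

```bash
python3 d.py .5455 .295 .045 22.5; python3 shot.py w6; python3 - <<'E'
import pickle
from h import *
o,c=pickle.load(open("w6.pkl","rb"));m=mask(c,"blue");print(m.sum())
try:
    m,ce,s=blob(m,(282,200));P=cloud(c,m,o);t=P[P[:,2]>.0725];print(ce,s,cv2.minAreaRect(t[:,:2].astype(np.float32)*1000),np.median(t[:,2]))
    print(proj(c,[.5455,.295,.075],o))
except Exception as e: print(e)
E
```

```text
11.8167 [  -1.4   21.5  -36.5   92.6   13.5   70.3 -108.2] [0.546  0.294  0.1409] [ 1.7995e+02 -8.0000e-02  2.2410e+01] 0.04361636235242783 0.0 [0.2 0.3 1.3]
shift [-0.0008 -0.0038  0.3197] turn [ 0.0003 -0.0004 -0.0005] rows 2.2998300792471063 0.017848983339895794
11.8167 [  -1.4   21.5  -36.5   92.6   13.5   70.3 -108.2] [0.54600256 0.29404841 0.14089688] [ 1.79953425e+02 -8.07510308e-02  2.24126111e+01] [ 0.7 -1.  -0.3 -2.9 -0.2 -0.1 -0.2]
17546
[279.26380368 211.60122699] [269 200  22  27 489] ((551.1068115234375, 298.3345031738281), (17.296157836914062, 14.12710952758789), 22.77042007446289) 0.07497896047051072
[[280.81905781 223.48751706]]
```

>>> servo_tool:
  series:
    - [[0, -0.004, 0.12, 0, 0, 0, 0.45], [0, -0.004, 0.22, 0, 0, 0, 0.45], [0, -0.004, 0.29, 0, 0, 0, 0.45], [0, -0.004, 0.32, 0, 0, 0, 0.45], [0, -0.004, 0.32, 0, 0, 0, 0.45], [0, -0.004, 0.32, 0, 0, 0, 0], [0, -0.004, 0.32, 0, 0, 0, 0], [0, -0.004, 0.32, 0, 0, 0, 0], [0, -0.004, 0.32, 0, 0, 0, 0], [0, -0.004, 0.32, 0, 0, 0, 0], [0, -0.004, 0.32, 0, 0, 0, 0]]
  grip_force: 25

```text
time_s: 12.78
tool_pos: [0.5468, 0.2963, 0.0451]
tool_rot: [-180.0, -0.2, 22.4]
force: [-0.3, 0.2, 5.3]
grip_width: 0.0161
grasp_force: 25.0
```

```bash
python3 d.py .5455 .295 .045 22.5
```

```text
12.7833 [  -3.2   27.1  -34.7   97.4   17.3   60.8 -111.1] [0.5468 0.2963 0.0451] [-1.7998e+02 -1.7000e-01  2.2380e+01] 0.016133142846277142 25.00057957833633 [-0.3  0.2  5.3]
shift [-0.0055  0.0023  0.0003] turn [-0.0001 -0.0009 -0.0007] rows 0.04307018650274074 0.029000870200228877
```

>>> servo_tool:
  series:
    - [[0, 0, -0.04, 0, 0, 0, 0], [0, 0, -0.1, 0, 0, 0, 0], [0, 0, -0.2, 0, 0, 0, 0], [0, 0, -0.3, 0, 0, 0, 0], [0, 0, -0.4, 0, 0, 0, 0], [0, 0, -0.5, 0, 0, 0, 0], [0, 0, -0.55, 0, 0, 0, 0], [0, 0, -0.55, 0, 0, 0, 0]]

```text
time_s: 13.45
tool_pos: [0.5475, 0.2974, 0.2141]
tool_rot: [-179.9, -0.5, 22.4]
force: [0.6, 0.1, -0.3]
grip_width: 0.0156
grasp_force: 25.0
```

```bash
python3 d.py .686 .0472 .21 1.3
```

```text
13.45 [  -0.9   18.7  -37.4   87.4   11.6   77.4 -106.9] [0.5475 0.2974 0.2141] [-179.94   -0.49   22.4 ] 0.015567752928055548 25.00008703675121 [ 0.6  0.1 -0.3]
shift [0.109  0.9469 0.0135] turn [-0.0008 -0.0026  0.1172] rows 6.857846422095926 2.947137847188042
```

>>> servo_tool:
  series:
    - [[0.012, 0.1, 0, 0, 0, 0.012, 0], [0.03, 0.22, 0, 0, 0, 0.03, 0], [0.045, 0.34, 0, 0, 0, 0.045, 0], [0.06, 0.46, 0, 0, 0, 0.06, 0], [0.07, 0.58, 0, 0, 0, 0.07, 0], [0.08, 0.7, 0, 0, 0, 0.085, 0], [0.095, 0.82, 0, 0, 0, 0.1, 0], [0.105, 0.9, 0, 0, 0, 0.11, 0], [0.109, 0.947, 0.0135, -0.001, -0.0026, 0.117, 0], [0.109, 0.947, 0.0135, -0.001, -0.0026, 0.117, 0], [0.109, 0.947, 0.0135, -0.001, -0.0026, 0.117, 0], [0.109, 0.947, 0.0135, -0.001, -0.0026, 0.117, 0]]

```text
time_s: 14.45
tool_pos: [0.6831, 0.049, 0.2042]
tool_rot: [179.9, 0.5, 1.6]
force: [-0.8, 0.7, -0.9]
grip_width: 0.016
grasp_force: 25.0
```

```bash
python3 d.py .686 .0472 .12 1.3; python3 shot.py w7; python3 - <<'E'
import pickle
from h import *
from cell import eyes,get_obs
o=get_obs();T=rot(o["tool_rot"]);tp=o["tool_pos"]
out=[]
for n in("scene","side"):
    c=eyes.read_camera(n);pickle.dump((o,c),open(f"{n}7.pkl","wb"))
    p=proj(c,[tp+T@[0,0,.039],tp+T@[0,0,-.017]]);print(n,"expected tip, grip px",p.round(1))
    x,y=int(p[0,0]),int(p[0,1]);cr=c["frame"][y-45:y+45,x-45:x+45,::-1];out.append(cv2.resize(cr,(400,400),interpolation=2))
    m=mask(c,"blue");b=blob(m,p[1]);print(b[1:]);q=cloud(c,b[0]);print((q.mean(0)-tp)@T)
cv2.imwrite("pics/two7.png",np.hstack(out))
E
```

```text
14.45 [  12.8   25.7  -26.8   77.7   11.5   79.7 -102.3] [0.6831 0.049  0.2042] [179.91   0.48   1.57] 0.015966845873676184 25.000145605299622 [-0.8  0.7 -0.9]
shift [0.0119 0.0058 0.2806] turn [0.0005 0.0026 0.0015] rows 2.021018664557003 0.07748648305661969
14.45 [  12.8   25.7  -26.8   77.7   11.5   79.7 -102.3] [0.68308297 0.04898673 0.20420703] [179.91099388   0.47586413   1.57062571] [-0.4 -0.8 -0.6 -0.1  0.3 -0.   0.1]
scene expected tip, grip px [[298.3 176. ]
 [298.6 163.7]]
(array([295.88888889, 163.88888889]), array([294, 162,   5,   5,  18], dtype=int32))
[-0.01290805  0.00147036 -0.02661701]
side expected tip, grip px [[239.2 182.3]
 [237.5 164.7]]
(array([239.41176471, 163.58823529]), array([237, 159,   6,  14,  34], dtype=int32))
[-0.00995605 -0.00428459 -0.02617334]
```

View pics/two7.png

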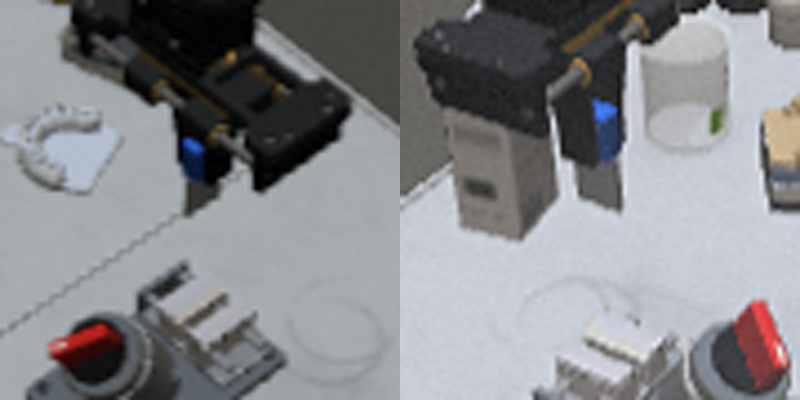

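Both views show the gauge upright in the fingers above the slot, blade tip at about (195,210) left / (600,210) right. A grey tower stands behind; checking its distance.

```bash
python3 - <<'E'
import pickle
from h import *
c=pickle.load(open("v0.pkl","rb"))["scene"]
m=np.zeros((420,560),bool);m[165:205,358:382]=1;P=cloud(c,m);P=P[P[:,2]>.03];print(np.percentile(P,[2,98],axis=0).round(3))
E
python3 d.py .686 .0472 .095 1.3
```

```text
[[ 0.848 -0.114  0.034]
 [ 0.958 -0.049  0.163]]
14.6 [  12.8   25.7  -26.8   77.7   11.5   79.7 -102.3] [0.6836 0.0484 0.205 ] [179.84   0.38   1.55] 0.01602121609888723 24.999964172020555 [-0.9  0.8 -0.3]
shift [0.0105 0.0031 0.3667] turn [0.0009 0.0021 0.0014] rows 2.6395859632066063 0.06737125227604766
```

>>> servo_tool:
  series:
    - [[0.01, 0.003, 0.1, 0.001, 0.002, 0.0015, 0], [0.01, 0.003, 0.2, 0.001, 0.002, 0.0015, 0], [0.01, 0.003, 0.28, 0.001, 0.002, 0.0015, 0], [0.01, 0.003, 0.34, 0.001, 0.002, 0.0015, 0], [0.01, 0.003, 0.365, 0.001, 0.002, 0.0015, 0], [0.01, 0.003, 0.365, 0.001, 0.002, 0.0015, 0], [0.01, 0.003, 0.365, 0.001, 0.002, 0.0015, 0]]

```text
time_s: 15.18
tool_pos: [0.6868, 0.0451, 0.096]
tool_rot: [180.0, -0.0, 1.1]
force: [0.1, -0.3, 0.3]
grip_width: 0.0158
grasp_force: 25.0
```

```bash
python3 d.py .686 .0472 .059 1.3;python3 - <<'E'
import pickle
from h import *
from cell import eyes,get_obs
o=get_obs();T=rot(o["tool_rot"]);tp=o["tool_pos"]
out=[]
for n in("scene","side"):
    c=eyes.read_camera(n)
    p=proj(c,[tp+T@[0,0,.039]]);print(n,p.round(1))
    x,y=int(p[0,0]),int(p[0,1]);cr=c["frame"][y-25:y+25,x-25:x+25,::-1];out.append(cv2.resize(cr,(400,400),interpolation=2))
cv2.imwrite("pics/two8.png",np.hstack(out))
E
```

```text
15.1833 [  12.8   29.8  -25.7   84.7   13.5   68.5 -103.8] [0.6868 0.0451 0.096 ] [ 1.7998e+02 -2.0000e-02  1.1100e+00] 0.01579563957522382 24.999856841750443 [ 0.1 -0.3  0.3]
shift [-0.0027 -0.007   0.1234] turn [ 0.0001 -0.0001 -0.001 ] rows 0.8893537413564143 0.026250951146792004
scene [[299.5 197.9]]
side [[241.7 211.9]]
```

View pics/two8.png

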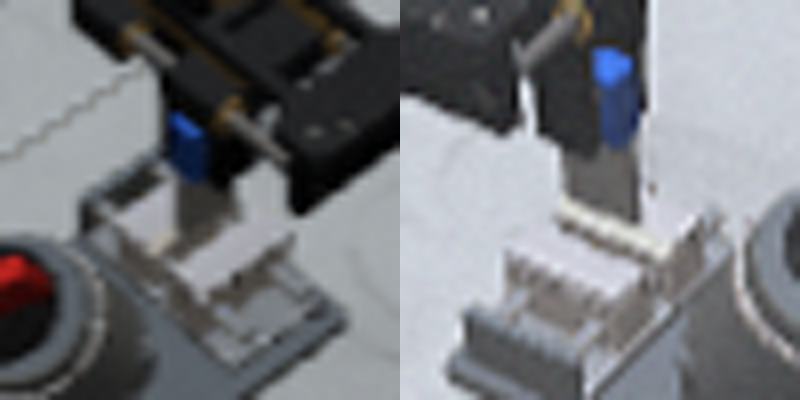

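Left crop: blade end (190,235) over the slot near the middle; right crop: blade at (600,215) behind the front jaw. Correct y by 2 mm, then descend gently.

>>> servo_tool:
  series:
    - [[-0.0027, -0.007, 0, 0, 0, -0.001, 0], [-0.0027, -0.007, 0, 0, 0, -0.001, 0], [-0.0027, -0.007, 0.015, 0, 0, -0.001, 0], [-0.0027, -0.007, 0.03, 0, 0, -0.001, 0], [-0.0027, -0.007, 0.04, 0, 0, -0.001, 0], [-0.0027, -0.007, 0.05, 0, 0, -0.001, 0], [-0.0027, -0.007, 0.05, 0, 0, -0.001, 0], [-0.0027, -0.007, 0.05, 0, 0, -0.001, 0]]

```text
time_s: 15.95
tool_pos: [0.6854, 0.0462, 0.0796]
tool_rot: [180.0, 0.1, 1.2]
force: [-0.8, -0.6, 0.3]
grip_width: 0.0158
grasp_force: 25.0
```

```bash
python3 d.py .686 .0472 .059 1.3;python3 shot.py w9
```

```text
15.95 [  12.6   30.6  -25.6   85.7   13.8   67.  -104.1] [0.6854 0.0462 0.0796] [1.7996e+02 7.0000e-02 1.2200e+00] 0.01580285767308055 24.999902739655226 [-0.8 -0.6  0.3]
shift [ 0.002  -0.0033  0.0688] turn [ 0.0002  0.0004 -0.0004] rows 0.49539762676485355 0.015580245270764044
15.95 [  12.6   30.6  -25.6   85.7   13.8   67.  -104.1] [0.6854474  0.04620634 0.07962677] [1.79963614e+02 7.39658066e-02 1.22481308e+00] [ 0.  -0.4 -0.2 -0.5 -0.1  0.1 -0.1]
```

>>> servo_tool:
  series:
    - [[0, -0.002, 0.015, 0, 0, 0, 0], [0, -0.002, 0.03, 0, 0, 0, 0], [0, -0.002, 0.04, 0, 0, 0, 0], [0, -0.002, 0.05, 0, 0, 0, 0], [0, -0.002, 0.055, 0, 0, 0, 0], [0, -0.002, 0.06, 0, 0, 0, 0], [0, -0.002, 0.06, 0, 0, 0, 0], [0, -0.002, 0.06, 0, 0, 0, 0]]

```text
time_s: 16.67
tool_pos: [0.6857, 0.0469, 0.0621]
tool_rot: [180.0, 0.0, 1.2]
force: [0.6, -0.7, -0.8]
grip_width: 0.0159
grasp_force: 25.0
```

>>> servo_tool:
  series:
    - [[0, 0, 0.003, 0, 0, 0, 0], [0, 0, 0.006, 0, 0, 0, 0], [0, 0, 0.008, 0, 0, 0, 0], [0, 0, 0.01, 0, 0, 0, 0], [0, 0, 0.01, 0, 0, 0, 0], [0, 0, 0.01, 0, 0, 0, 0]]

```text
time_s: 17.17
tool_pos: [0.6857, 0.0469, 0.0592]
tool_rot: [180.0, 0.0, 1.2]
force: [0.2, -0.2, -0.6]
grip_width: 0.016
grasp_force: 25.0
```

```bash
python3 d.py .686 .0472 .059 1.3
```

```text
17.1667 [  12.4   31.7  -25.3   86.6   14.4   65.  -104.5] [0.6857 0.0469 0.0592] [1.7996e+02 2.0000e-02 1.2300e+00] 0.015995728084224156 24.999938767869025 [ 0.2 -0.2 -0.6]
shift [ 0.001  -0.001   0.0006] turn [ 0.0002  0.0001 -0.0004] rows 0.010926796579423692 0.01125539493736209
```

No floor contact yet; feel down in small steps.

>>> servo_tool:
  series:
    - [[0, 0, 0.002, 0, 0, 0, 0], [0, 0, 0.004, 0, 0, 0, 0], [0, 0, 0.004, 0, 0, 0, 0], [0, 0, 0.004, 0, 0, 0, 0]]

```text
time_s: 17.5
tool_pos: [0.6858, 0.0469, 0.0591]
tool_rot: [179.9, 0.0, 1.2]
force: [-1.7, -0.5, 5.8]
grip_width: 0.0158
grasp_force: 25.0
```

>>> servo_tool:
  series:
    - [[0, 0, 0.002, 0, 0, 0, 0], [0, 0, 0.004, 0, 0, 0, 0], [0, 0, 0.004, 0, 0, 0, 0], [0, 0, 0.004, 0, 0, 0, 0]]

```text
time_s: 17.83
tool_pos: [0.6859, 0.047, 0.059]
tool_rot: [179.9, -0.0, 1.2]
force: [-4.5, -0.5, 10.1]
grip_width: 0.0159
grasp_force: 25.0
```

Standing on the floor (10 N, exactly at the predicted height). Ease the preload and release.

>>> servo_tool:
  series:
    - [[0, 0, -0.005, 0, 0, 0, 0], [0, 0, -0.005, 0, 0, 0, 0], [0, 0, -0.005, 0, 0, 0, 0.25], [0, 0, -0.005, 0, 0, 0, 0.35], [0, 0, -0.005, 0, 0, 0, 0.4], [0, 0, -0.005, 0, 0, 0, 0.4], [0, 0, -0.005, 0, 0, 0, 0.4], [0, 0, -0.005, 0, 0, 0, 0.4]]

```text
time_s: 18.5
tool_pos: [0.6856, 0.0469, 0.058]
tool_rot: [180.0, 0.0, 1.2]
force: [0.0, 0.3, 0.0]
grip_width: 0.0341
grasp_force: 0.0
```

>>> servo_tool:
  series:
    - [[0, 0, -0.04, 0, 0, 0, 0.4], [0, 0, -0.1, 0, 0, 0, 0.4], [0, 0, -0.18, 0, 0, 0, 0.4], [0, 0, -0.28, 0, 0, 0, 0.4], [0, 0, -0.4, 0, 0, 0, 0.4], [-0.1, 0, -0.5, 0, 0, 0, 0.4], [-0.2, 0, -0.55, 0, 0, 0, 0.4], [-0.3, 0, -0.55, 0, 0, 0, 0.4], [-0.3, 0, -0.55, 0, 0, 0, 0.4]]

```text
time_s: 19.25
tool_pos: [0.5916, 0.0459, 0.2256]
tool_rot: [179.9, 0.1, 1.3]
force: [-0.3, 0.4, -0.0]
grip_width: 0.0344
grasp_force: 0.0
```

```bash
python3 shot.py w10; python3 - <<'E'
import pickle
from h import *
o,c=pickle.load(open("w10.pkl","rb"))
try:
    m,ce,s=blob(mask(c,"blue"),proj(c,[.686,.047,.09],o)[0]);P=cloud(c,m,o);t=P[P[:,2]>.084]
    print(ce,cv2.minAreaRect(t[:,:2].astype(np.float32)*1000),np.median(t[:,2]))
    x,y=map(int,ce);y0=max(0,y-70);cv2.imwrite("pics/w10c.png",cv2.resize(c["frame"][y0:y0+180,max(0,x-90):x+90,::-1],(600,600),interpolation=2))
except Exception as e: print(e)
E
```

```text
19.25 [  17.2   13.5  -28.5   90.4    6.7   77.8 -100.7] [0.59155644 0.04591861 0.225644  ] [1.79851468e+02 5.23997059e-02 1.33324414e+00] [-0.8  4.8  1.1 -4.   2.4 -2.8 -0.9]
[283.71775701  83.78691589] ((684.7708129882812, 47.367591857910156), (28.991933822631836, 14.546399116516113), 1.4228594303131104) 0.08888987770171111
```

View pics/w10c.png

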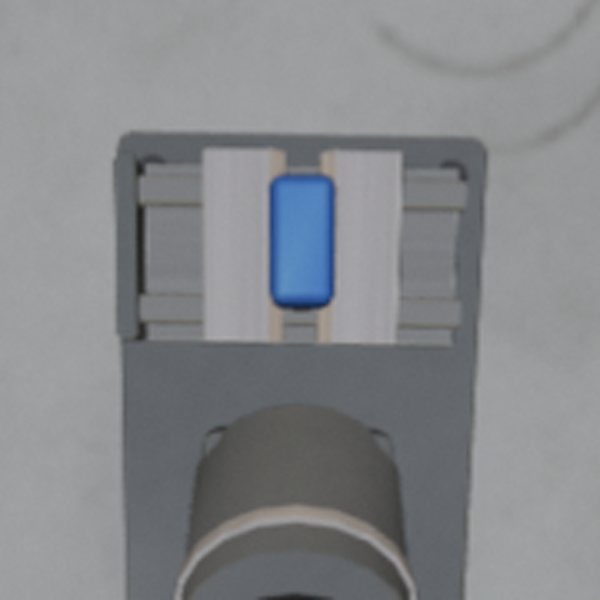

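Gauge stands upright in the slot (handle at crop (302,240), centre (0.685, 0.047), top 89 mm as it must be), jaws still open, gripper clear.

```bash
python3 -c "
from cell import env
print(env.sign_off())"
```

```text
the job is handed in; nothing more can be done
None
```

The job is done and handed in at about 19 s: the knob is turned to its stop with the jaws open, and the blue gauge is released upright on the bottom of the slot, within about 1 mm of midway along the jaws.

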